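# Free the pedestal casting caught in the bin corner and stand it on the marking-out plate

## Task

The aluminium pedestal casting lies jammed in a corner of the parts bin, its foot caught under the bin's keeper strip: work it free through the notch in the strip without wrenching it hard against the bin, lift it out, and stand it upright on its foot in the middle of the steel marking-out plate for inspection, setting it down by hand rather than dropping it. Leave the V-block in the bin and the other things on the bench where they are.

Things in the scene. Friction and masses are not known exactly. Their poses are not given: they have to be found in the camera images.
- casting: Jammed pedestal casting, plain aluminium, about 0.25 kg: square foot 56 x 56 mm, 8 mm thick, and a square stem 26 x 26 mm ending 130 mm above the foot's underside (collar 38 mm across, up to 13 mm). Origin: centre of the foot's underside; z along the stem away from the foot; x, y square to the stem's faces. Starts in one of the bin's two back corners, leaning 40 degrees to the bin's -x, y along the bin's y.
- stem_end (a point): Centre of the stem's free end, 130 mm from the foot's underside. The last 55 mm of the stem stand clear of the bin's front rim, on which it leans; it can be gripped with the gripper tilted in line with it, on the two faces that look along the bin's y. At the start the foot's low edge is on the bin floor and its raised edge at the back wall, about 4 mm (5 mm along the stem) below the keeper strip.
- bin: Grey steel parts bin, fixed to the bench. Origin: underside, near its centre; x towards the back wall, y along its length, z up. Inside it runs from x = -38 mm (front wall) to +37 mm (back wall) and from y = -115 to +115 mm; walls 4 mm thick, rim 64 mm and inner floor 4 mm above the bench. Pressing the casting against the bin or its keeper with more than 40 N spoils them.
- keeper_line (a point): Fixed point on the back wall at y = 0 of the bin, 50 mm up: underside of the keeper, a clamped steel strip along the wall, 24 mm deep, 4 mm thick, one end of it up to 60 mm out past an end wall. One notch in it, 68 mm wide, full depth, lets the foot pass; its middle lies anywhere from y = -36 to +36 mm of the bin, unmeasured: look, or slide the foot along and tug gently along the stem to feel for it.
- vblock: Dark steel V-block, 42 x 40 mm and 32 mm high, about 0.4 kg, loose on the bin floor in the other back corner. Origin: centre of its underside. It may be pushed along inside the bin (at most about 9 mm, to the end wall) but must stay in it.
- plate: Steel marking-out plate 140 x 140 x 12 mm with fine scribed lines, fixed flat on the bench. Origin: centre of its underside.
- plate_top (a point): The middle of the plate's upper face, 12 mm above the bench; z up.
- wrench: Bystander: steel wrench 170 mm long, lying on the bench. Origin: underside near its middle.
- hammer: Bystander: hammer 270 mm long, lying on the bench. Origin: underside near its middle.
- can: Bystander: grey can, 54 mm in diameter, 150 mm tall, standing. Origin: centre of its underside.
- jar: Bystander: clear jar with steel cap, 70 mm in diameter, 80 mm tall, standing. Origin: centre of its underside.
- tape: Bystander: tape measure, 65 x 35 x 60 mm high. Origin: centre of its underside.
- drillbox: Bystander: flat black drill case 90 x 130 x 35 mm high. Origin: centre of its underside.
There are look-alikes about, which are no part of the job. Leave any red look-alike of the plate alone.

How it is judged:
By the outcome, as a careful person would: the job done as asked, in the order asked, and still so for the second after the job is handed in, with the robot touching nothing.
It also fails if it takes over 58 s, if anything falls off the work surface, if the arm or the gripper's body presses on something with over 40 N, if the wrist force passes 120 N, or if a joint passes its speed limit or range.

## Robot

A 7-joint arm with a two-finger parallel gripper is mounted at the origin on the work surface. World frame = base frame: x ahead of the robot, y to its left, z up, the work surface at z = 0. Lengths are in mm, angles in rad, forces in N, time in s.
With the tool pointing down it reaches from about 400 to 875 mm from the base axis. Payload 4.4 kg.
Tool frame: the origin (TCP) lies on the centre line of the jaws, within the pads' length; the fingertips stand 14 mm ahead of it and the grasp point (between the pads) lies 5 mm behind it; z points along the fingers, x is the direction in which the jaws open and shut, and the axes are right-handed (so a half turn about z gives the same grasp; the last joint's range is limited). The gripper opens to 85 mm and grips with 20 to 120 N. Pads are 22 mm wide; open, the fingers measure 114 mm over their backs; the gripper's body (76 mm by 85 mm) begins 54 mm behind the grasp point. The pads swing forward as they close: fully open they stand 13 mm farther back than shut.
Start: joints at [-0.066, 0.628, 0.038, 1.517, -0.027, 0.996, -0.02], TCP at [650.014, 0.027, 245.313] pointing down, gripper open.
Joint ranges: [-3.06, 3.06], [-0.37, 2.12], [-1.25, 1.32], [0.18, 2.47], [-1.1, 4.24], [0.23, 1.98], [-2.94, 2.94]. Speed limits (rad/s): [2.57, 2.57, 3.14, 3.14, 3.14, 3.14, 3.14].

## Interface

Orientations are given as [roll, pitch, yaw] about the fixed x, y, z axes, in that order (R = Rz(yaw) Ry(pitch) Rx(roll)).
In Python, from cell import ctrl gives the robot as it stands.
- The arm moves only by the tool send_rows, never from a script. Its argument "commands" is a list of rows, each a list of 5 numbers: the finger opening in mm, from 0 to 85.4, then the shift along the tool's x, y, z in mm, then the turn about the tool's z in degrees. In form: [[grip, x, y, z, roll], ...]. A call has 1 to 5 rows; each row is the pose to reach, as a shift and turn from the pose measured when the call began, along the tool's axes at that moment; what a row does not reach only later rows make up. A row lasts 1/10 s, in which the tool goes at most 50 mm and 8.59 degrees, less where a joint would pass 70% of its speed; a pose out of reach is approached as far as the arm can. A call with a gripper value outside its range is refused whole. The fingers move at their own pace and stop on an object; the grip force is fixed at half the most. Time passes only in rows, so rows that repeat a pose let the fingers close. It gives the time, the measured TCP pose, the force and the opening at its end, in the units of the state.
- ctrl.read_state(): the state, without advancing time (a new reading comes with each control period).
- ctrl.get_image(name): name is "scene" or "side" or "wrist"; returns the picture (420x560x3 uint8, red, green, blue); there is no depth.
- ctrl.camera_params(name): a dict with "fx", "fy", "cx", "cy" (pixels), "cam_to_world" (4x4, takes a point from camera to world coordinates). Camera axes: x right, y down, z forward; pixel columns grow to the right and rows downward; lengths in mm; the calibration is good to about 2 mm. A picture is of the moment at which its call begins: read the wrist's pose just before it. camera_params takes no time and is no camera call; for the wrist camera it gives the pose at the moment of the call.
- ctrl.finish_job(): hands the job in, once; it reports no verdict.
The state is a dict: "clock": time; "qpos": joint angles; "qd": joint speeds; "tau": joint torques, N m; "eef_pos": TCP position; "tool_rot": TCP orientation; "force": force on the tool from outside, world axes, zero at the start; "torque": the same for the moment, N m; "width": finger opening in mm.
Only numpy, scipy, OpenCV 4.12 (cv2) and the standard library are available. Lean on these libraries where they do the work, as an engineer would, in place of code of your own. Each camera call takes 0.05 s, during which the arm holds its last target.

## Working session

There is one attempt and no reset: what is moved stays moved. The work goes in short steps, Python scripts to look and compute and a tool call to move; the robot and the scene stay as the last step left them, time stands still between calls to the robot, and variables do not carry over. Pictures are saved under pics/ and viewed, and the job is handed in when it is done.

Besides the shell and the picture viewer there is one more tool, called in YAML: its name, and indented under it one key for each argument. send_rows: Moves the arm, as the interface text tells. Its arguments: {"type":"object","properties":{"commands":{"type":"array"}},"required":["commands"]}

```bash
ls; mkdir -p pics; python3 - <<'E'
from cell import ctrl
import cv2
print(ctrl.read_state())
for n in("scene","side","wrist"):
    p=ctrl.camera_params(n);print(n,p)
    cv2.imwrite(f"pics/{n}0.png",ctrl.get_image(n)[:,:,::-1])
E
```

```text
pics
{'clock': 0.0, 'qpos': array([-0.06578322,  0.62930709,  0.03846452,  1.51838441, -0.02697614,
        0.9963248 , -0.01995189]), 'qd': array([-6.00883107e-04, -4.29662221e-04, -2.09680929e-03, -6.30321784e-05,
       -1.25662228e-03,  8.52929871e-04, -1.88657370e-04]), 'tau': array([-1.11932164e-03, -5.63405585e+01,  1.22606792e+00, -1.93450052e+01,
        1.09587883e-02,  1.05136272e-02, -8.84369996e-06]), 'eef_pos': array([ 6.49387446e+02, -1.77739971e-03,  2.44409556e+02]), 'tool_rot': array([3.14153581e+00, 1.90426203e-03, 2.56315857e-05]), 'force': array([ 0.27829929, -0.72741854,  0.17893298]), 'torque': array([-1.87193780e-02,  5.81499205e-05, -3.08459684e-02]), 'width': 84.94479663803776}
scene {'fx': 387.1815536530132, 'fy': 387.1815536530132, 'cx': 281.3578753685774, 'cy': 213.48081221741228, 'cam_to_world': array([[-4.24895753e-01,  7.41618869e-01, -5.19100233e-01,
         1.15344112e+03],
       [ 9.05172045e-01,  3.40924955e-01, -2.53838025e-01,
         3.13751158e+02],
       [-1.12768456e-02, -5.77729719e-01, -8.16150234e-01,
         1.05714889e+03],
       [
[... 313 characters left out ...]
 -6.51175493e-01,  6.21571404e-01,
        -7.28771862e+02],
       [ 1.96025362e-02, -6.97168033e-01, -7.16639710e-01,
         9.65558287e+02],
       [ 0.00000000e+00,  0.00000000e+00,  0.00000000e+00,
         1.00000000e+00]])}
wrist {'fx': 334.99714933056845, 'fy': 334.99714933056845, 'cx': 283.4489203038983, 'cy': 209.13310339527672, 'cam_to_world': array([[ 9.99999868e-01,  3.09165926e-04, -4.10306359e-04,
         6.49797527e+02],
       [ 1.60867023e-04, -9.46928226e-01, -3.21445032e-01,
         8.22528184e+01],
       [-4.87910524e-04,  3.21444924e-01, -9.46928151e-01,
         3.73080889e+02],
       [ 0.00000000e+00,  0.00000000e+00,  0.00000000e+00,
         1.00000000e+00]])}
```

View pics/scene0.png

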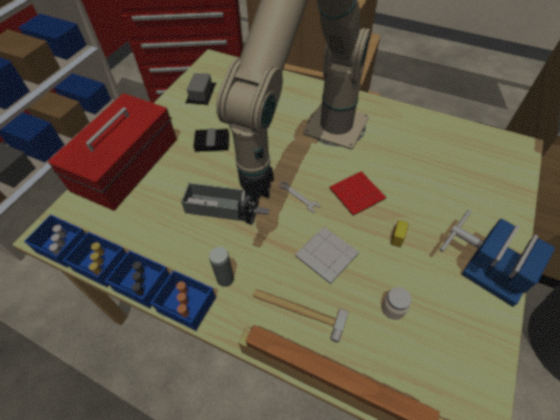

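View pics/side0.png

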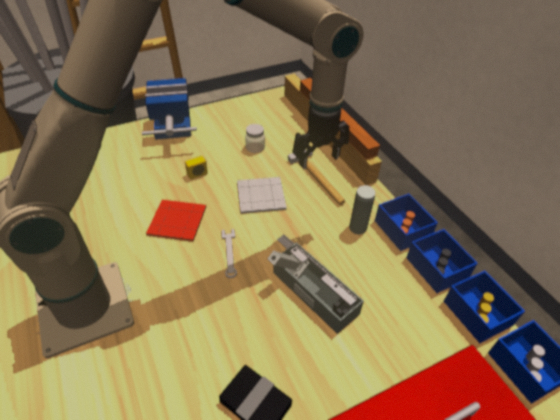

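View pics/wrist0.png

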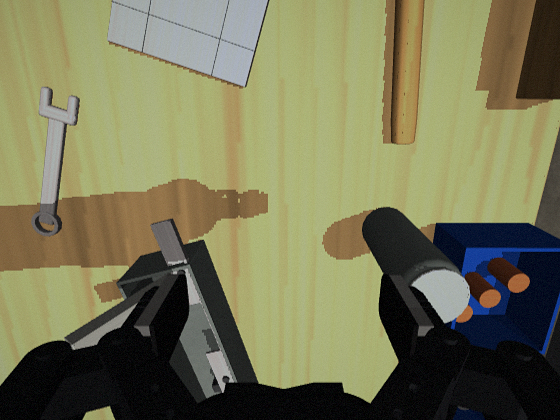

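```bash
cat > h.py <<'E'
import numpy as np, cv2
from cell import ctrl
from scipy.spatial.transform import Rotation as Rn
def ray(p,uv):
    d=np.array([(uv[0]-p['cx'])/p['fx'],(uv[1]-p['cy'])/p['fy'],1.])
    T=p['cam_to_world'];return T[:3,3],T[:3,:3]@d
def onz(p,uv,z):
    o,d=ray(p,uv);return o+d*(z-o[2])/d[2]
def tri(*a):
    A=np.zeros((3,3));b=np.zeros(3);L=[]
    for p,uv in a:
        o,d=ray(p,uv);d=d/np.linalg.norm(d);M=np.eye(3)-np.outer(d,d);A+=M;b+=M@o;L.append((o,M))
    x=np.linalg.solve(A,b);return x,[float(np.linalg.norm(M@(x-o))) for o,M in L]
def proj(p,X):
    T=p['cam_to_world'];c=T[:3,:3].T@(np.array(X)-T[:3,3]);return np.array([p['fx']*c[0]/c[2]+p['cx'],p['fy']*c[1]/c[2]+p['cy']])
def crop(name,src,x0,y0,x1,y1,s):
    im=cv2.imread(src)[y0:y1,x0:x1];cv2.imwrite(name,cv2.resize(im,None,fx=s,fy=s,interpolation=cv2.INTER_CUBIC))
E
python3 - <<'E'
from h import *
crop('pics/a.png','pics/scene0.png',170,165,290,235,6)
crop('pics/b.png','pics/side0.png',255,220,375,340,5)
crop('pics/c.png','pics/side0.png',225,165,305,225,8)
E
```

```text
(no output)
```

View pics/a.png

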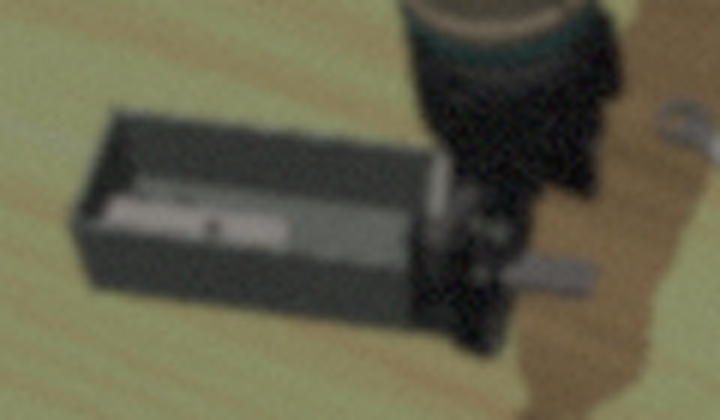

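View pics/b.png

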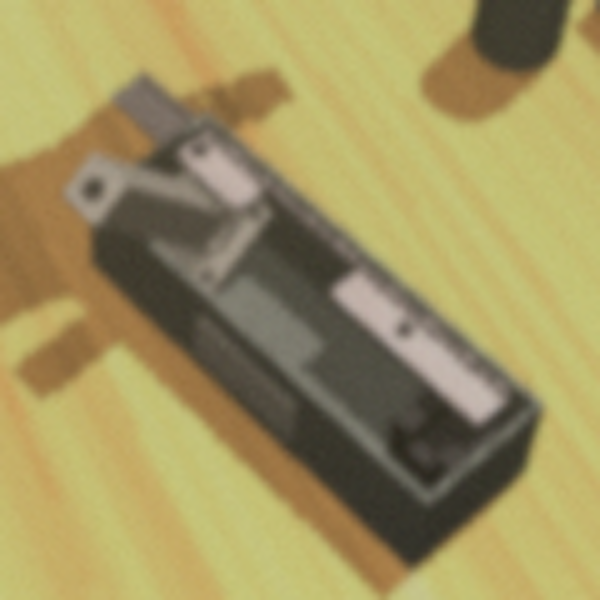

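```bash
python3 - <<'E'
from h import *
p=ctrl.camera_params('side')
f=lambda u,v:(u/5+255,v/5+220)
for n,u,v,z in [('BR',540,405,64),('FR',428,500,64),('BL',203,120,64),('FLbottom',95,262,0),('FRbottom',412,565,0),('notchR',338,290,54),('notchL',262,205,54),('stemtop',92,185,100)]:
    print(n,onz(p,f(u,v),z).round(1))
E
```

```text
BR [ 613.8 -311.5   64. ]
FR [ 538.4 -332.2   64. ]
BL [548.3 -86.6  64. ]
FLbottom [ 476.9 -104.4    0. ]
FRbottom [ 539.2 -330.9    0. ]
notchR [ 563.4 -206.8   54. ]
notchL [ 554.2 -143.4   54. ]
stemtop [ 463.6 -126.1  100. ]
```

View pics/c.png

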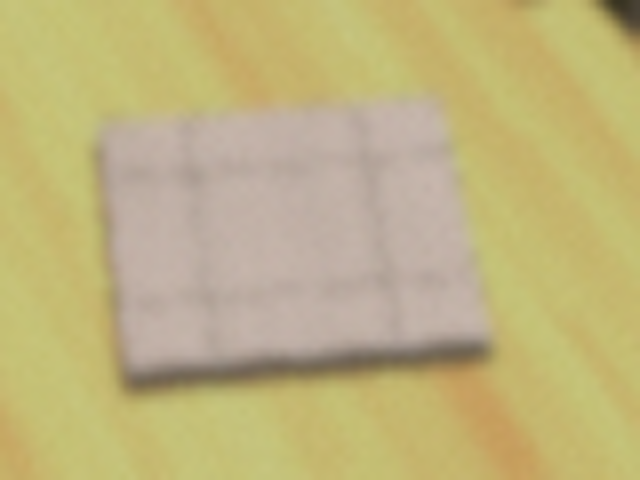

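send_rows:
  commands:
    - [85,-10,40,0,8.5]
    - [85,-20,80,0,17]
    - [85,-30,120,0,25.5]
    - [85,-40,160,0,34]
    - [85,-49,195,0,42.5]

```text
clock: 0.65
eef_pos: [599.5, -197.3, 244.5]
tool_rot: [3.14, 0.001, -0.749]
force: [0.5, -0.1, 0.5]
width: 84.7
```

send_rows:
  commands:
    - [85,0,0,0,8]
    - [85,0,0,0,16]
    - [85,0,0,0,24]
    - [85,0,0,0,31.5]
    - [85,0,0,0,31.5]

```text
clock: 1.15
eef_pos: [599.4, -197.0, 244.1]
tool_rot: [3.139, 0.0, -1.299]
force: [0.2, 0.4, -0.3]
width: 85.3
```

```bash
python3 - <<'E'
from h import *
import pickle
s=ctrl.read_state();print(s['clock'],s['eef_pos'],s['tool_rot'],s['qpos'])
P={}
for n in("wrist","scene","side"):
    P[n]=ctrl.camera_params(n)
    cv2.imwrite(f"pics/{n}1.png",ctrl.get_image(n)[:,:,::-1])
pickle.dump(P,open('p1.pkl','wb'))
E
```

```text
1.15 [ 599.35499123 -197.0307954   244.10045374] [ 3.13852960e+00  7.21735588e-05 -1.29895878e+00] [ 0.03693713  0.63179412  0.39692591  1.580369   -0.27488904  0.98779003
 -0.78121989]
```

View pics/wrist1.png

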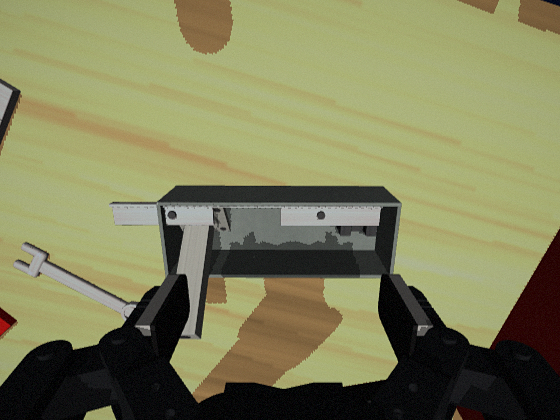

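```bash
python3 - <<'E'
from h import *
crop('pics/d.png','pics/wrist1.png',100,175,260,285,5)
crop('pics/e.png','pics/wrist1.png',200,175,410,285,3.8)
crop('pics/f.png','pics/wrist1.png',140,250,260,350,6)
E
```

```text
(no output)
```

View pics/d.png

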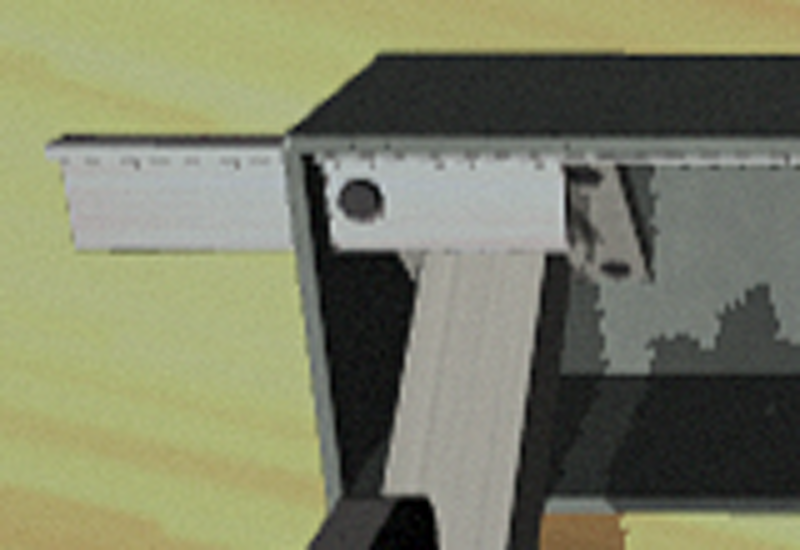

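View pics/e.png

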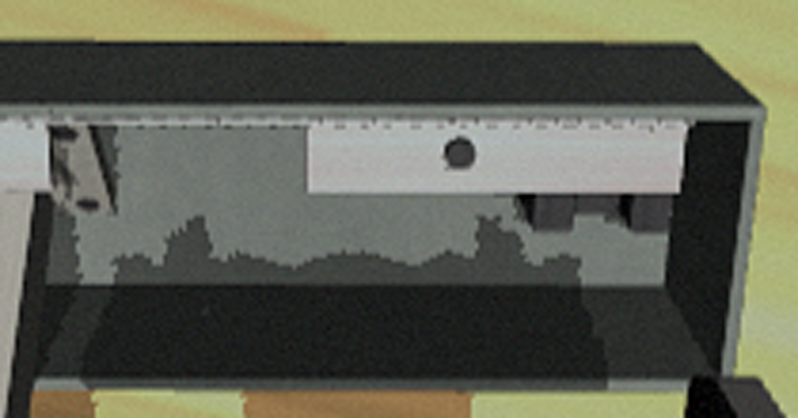

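View pics/f.png

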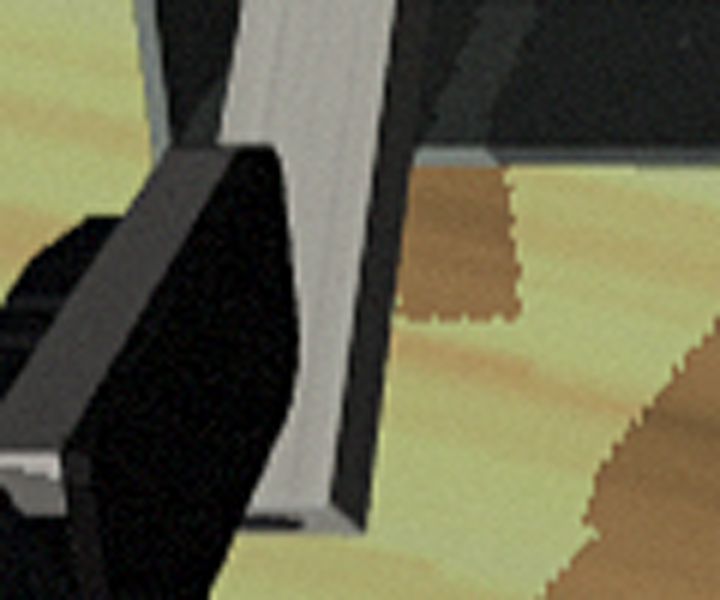

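View pics/side1.png

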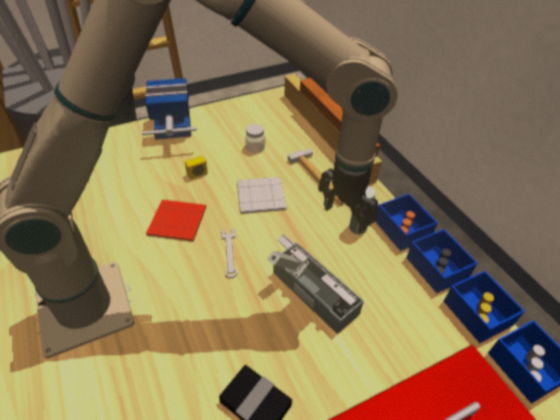

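View pics/scene1.png

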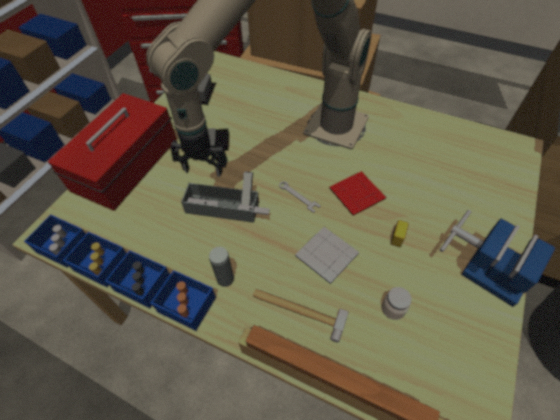

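```bash
cat > m1.py <<'E'
from h import *
import pickle
P=pickle.load(open('p1.pkl','rb'));w=P['wrist'];s=P['side'];c=P['scene']
d=lambda u,v:(100+u/5,175+v/5)
e=lambda u,v:(200+u/3.8,175+v/3.8)
f=lambda u,v:(140+u/6,250+v/6)
g=lambda u,v:(u/5+255,v/5+220)
BL=onz(w,d(288,133),64);BR=onz(w,e(765,103),64)
F1=onz(w,e(50,391),64)
yb=(BL-BR)/np.linalg.norm(BL-BR); xb=np.array([yb[1],-yb[0],0])
mid=(BL+BR)/2
print('len',np.linalg.norm(BL-BR),'yaw',np.degrees(np.arctan2(xb[1],xb[0])),'width',(mid-F1)@xb)
O=mid-xb*41; O[2]=0
b=lambda X:np.array([(X-O)@xb,(X-O)@yb,X[2]]).round(1)
print('O',O.round(1))
for n,uv,z in [('notchL',d(567,165),54),('notchL2',d(567,250),54),('notchR',e(307,125),54),('notchR2',e(307,192),54),('stemR top corner',f(333,505),121.6+10),('stem low corner',f(365,530),111.6)]:
    print(n,b(onz(w,uv,z)))
for n,a,q in [('BLtri',d(288,133),g(203,120)),('notchRf',e(307,192),g(338,290)),('notchLf',d(567,250),g(250,208)),('BR',e(765,103),g(540,405))]:
    x,r=tri((w,a),(s,q));print(n,x.round(1),b(x),np.round(r,1))
for X in [(-68,87,121.6)]:
    Xw=O+xb*X[0]+yb*X[1]+np.array([0,0,X[2]]);print('stem end pred',Xw,proj(w,Xw),proj(s,Xw),proj(c,Xw))
E
python3 m1.py; python3 -c "
from h import *
crop('pics/g.png','pics/side1.png',260,225,320,265,12)
crop('pics/h.png','pics/scene1.png',180,165,280,225,8)"
```

```text
len 235.27874080817142 yaw 15.42616996345785 width 83.48090862470349
O [ 544.9 -209.     0. ]
notchL [31.2 66.4 54. ]
notchL2 [12.9 67.6 54. ]
notchR [31.5 -1.1 54. ]
notchR2 [12.5 -1.1 54. ]
stemR top corner [-58.4  72.6 131.6]
stem low corner [-79.5  74.2 111.6]
BLtri [550.7 -82.9  58.5] [ 39.2 120.   58.5] [0.2 0.2]
notchRf [ 560.3 -207.7   58.6] [15.2 -2.9 58.6] [2. 2.]
notchLf [ 543.9 -143.5   60.1] [16.5 63.4 60.1] [2.9 2.9]
BR [ 614.9 -311.4   63. ] [  40.3 -117.4   63. ] [0.7 0.7]
stem end pred [ 456.17062062 -143.21106972  121.6       ] [183.16078731 335.45329302] [273.75530452 257.61760447] [248.04670963 172.18826585]
```

View pics/g.png

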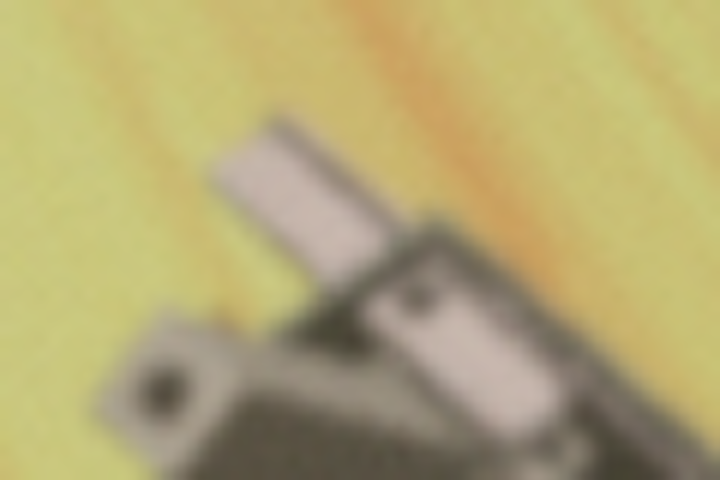

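View pics/h.png

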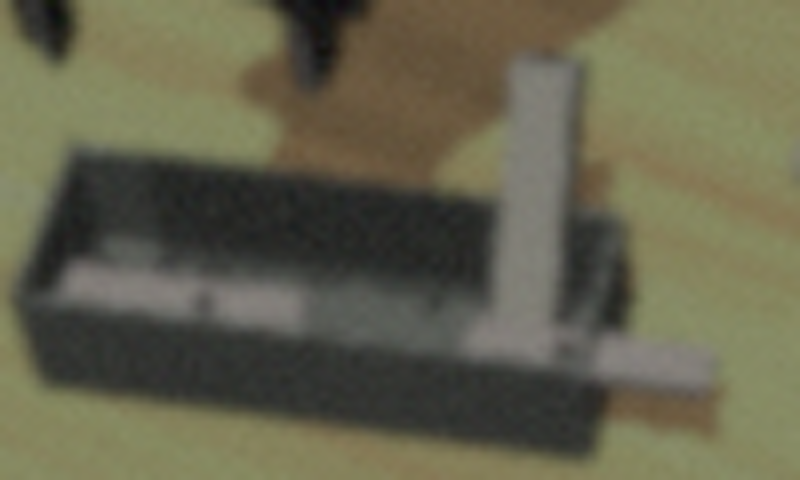

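send_rows:
  commands:
    - [85,-22,26,20,0]
    - [85,-44,52,40,0]
    - [85,-66,78,60,0]
    - [85,-88,104,80,0]
    - [85,-88,104,80,0]

```text
clock: 1.8
eef_pos: [468.1, -137.6, 162.3]
tool_rot: [3.13, 0.008, -1.294]
force: [-0.3, -0.2, -0.2]
width: 85.1
```

```bash
python3 - <<'E'
from h import *
import pickle
s=ctrl.read_state();print(s['clock'],s['eef_pos'],s['tool_rot'],s['width'],s['force'])
P={}
for n in("wrist","side"):
    P[n]=ctrl.camera_params(n)
    cv2.imwrite(f"pics/{n}2.png",ctrl.get_image(n)[:,:,::-1])
pickle.dump(P,open('p2.pkl','wb'))
p=P['side'];X=s['eef_pos'];print(proj(p,X),proj(p,[456.2,-143.2,121.6]),proj(P['wrist'],[456.2,-143.2,121.6]))
crop('pics/i.png','pics/side2.png',230,190,350,290,6)
E
```

```text
1.8 [ 468.05451411 -137.55769858  162.29013122] [ 3.12998472  0.00790917 -1.29364221] 85.06530681285132 [-0.33855247 -0.18610657 -0.17893288]
[277.45510098 243.68317811] [273.76428287 257.61024901] [287.02745143 272.08129586]
```

View pics/wrist2.png

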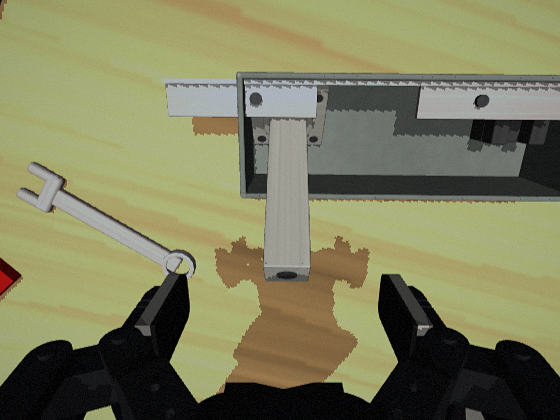

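View pics/i.png

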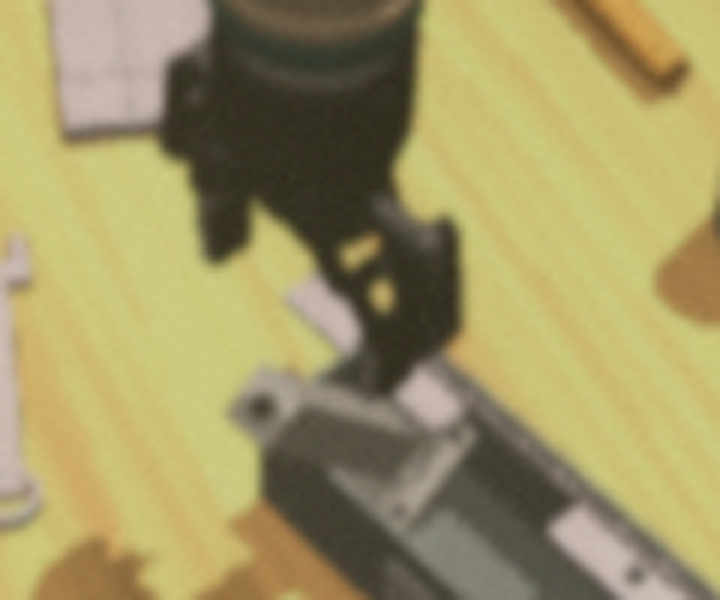

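send_rows:
  commands:
    - [85,4,-6,18,0]
    - [85,4,-6,36,0]
    - [85,4,-6,54,0]
    - [85,4,-6,69,0]
    - [85,4,-6,69,0]

```text
clock: 2.4
eef_pos: [482.8, -143.2, 94.7]
tool_rot: [3.139, 0.001, -1.293]
force: [-0.5, -0.0, 0.3]
width: 85.2
```

```bash
cat > look.py <<'E'
from h import *
import sys
k=sys.argv[1]
s=ctrl.read_state();print(s['clock'],s['eef_pos'].round(1),s['tool_rot'].round(3),s['width'].round(1) if hasattr(s['width'],'round') else s['width'],s['force'].round(1),s['torque'].round(2))
for n in sys.argv[2:]:
    cv2.imwrite(f"pics/{n}{k}.png",ctrl.get_image(n)[:,:,::-1])
E
python3 look.py 3 wrist
```

```text
2.4 [ 482.8 -143.2   94.7] [ 3.139e+00  1.000e-03 -1.293e+00] 85.17214298369818 [-0.5 -0.   0.3] [-0.02  0.03 -0.  ]
```

View pics/wrist3.png

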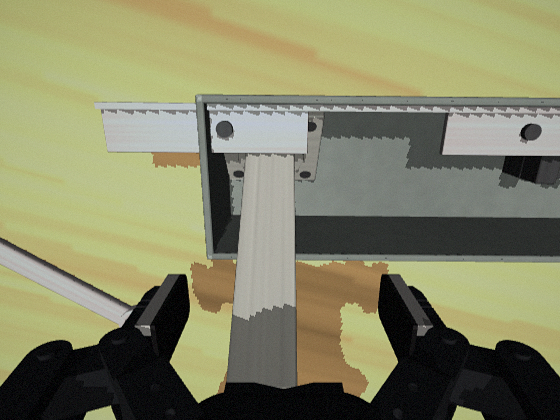

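send_rows:
  commands:
    - [85,-5,6,0,0]
    - [85,-5,6,0,0]
    - [85,-5,6,0,0]

```text
clock: 2.75
eef_pos: [476.3, -140.3, 96.4]
tool_rot: [3.141, -0.001, -1.294]
force: [-0.3, -0.2, -0.2]
width: 85.1
```

```bash
python3 look.py 4 wrist side; python3 -c "
from h import *
crop('pics/j.png','pics/side4.png',230,190,350,290,6)"
```

```text
2.75 [ 476.3 -140.3   96.4] [ 3.141e+00 -1.000e-03 -1.294e+00] 85.1041430681206 [-0.3 -0.2 -0.2] [0.06 0.03 0.02]
```

View pics/wrist4.png

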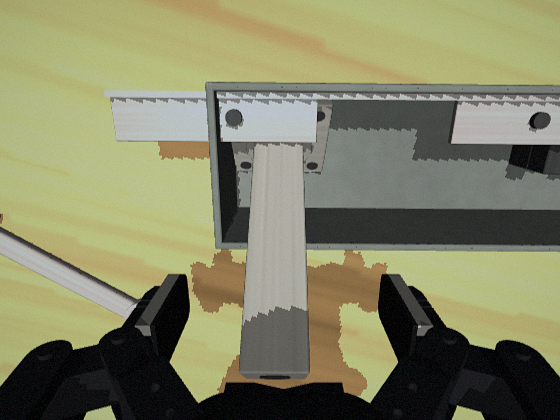

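View pics/j.png

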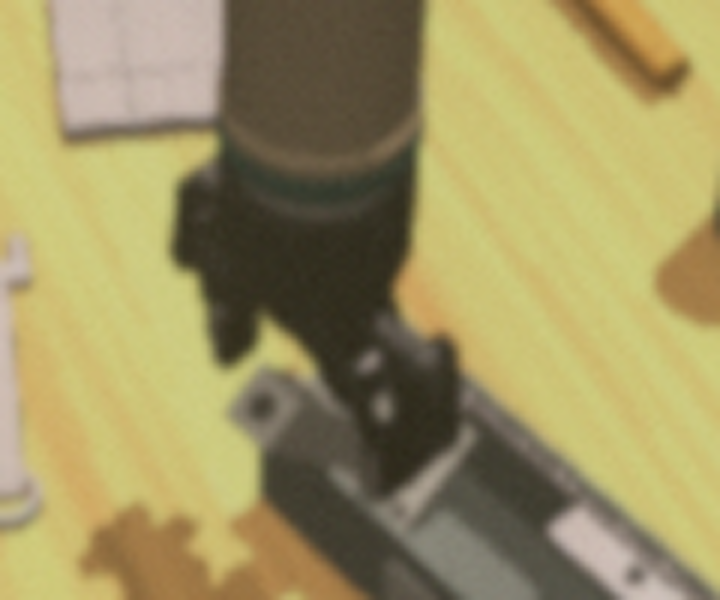

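send_rows:
  commands:
    - [85,-1,0,3,0]
    - [60,-1,0,3,0]
    - [35,-1,0,3,0]
    - [20,-1,0,3,0]
    - [20,-1,0,3,0]

```text
clock: 3.35
eef_pos: [476.1, -139.3, 93.1]
tool_rot: [3.141, -0.0, -1.294]
force: [-0.8, 1.0, 0.8]
width: 27.7
```

send_rows:
  commands:
    - [20,0,0,0,0]
    - [20,0,0,0,0]

```text
clock: 3.55
eef_pos: [476.2, -139.3, 93.2]
tool_rot: [3.141, -0.001, -1.294]
force: [0.6, -0.1, 0.9]
width: 25.0
```

```bash
python3 look.py 5 wrist
```

```text
3.55 [ 476.2 -139.3   93.2] [ 3.141e+00 -1.000e-03 -1.294e+00] 25.01092706235025 [ 0.6 -0.1  0.9] [-0.01 -0.01  0.03]
```

View pics/wrist5.png

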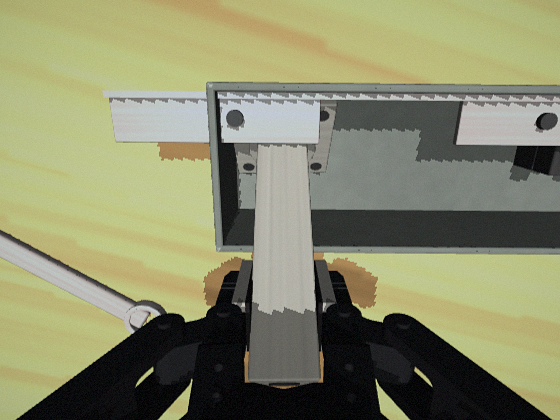

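send_rows:
  commands:
    - [20,0,1.3,-1.5,0]
    - [20,0,1.3,-1.5,0]

```text
clock: 3.8
eef_pos: [474.9, -139.6, 94.7]
tool_rot: [3.141, -0.0, -1.293]
force: [-0.1, -0.2, -2.7]
width: 25.1
```

send_rows:
  commands:
    - [20,6,0,0,0]
    - [20,14,0,0,0]
    - [20,22,0,0,0]
    - [20,30,0,0,0]
    - [20,30,0,0,0]

```text
clock: 4.3
eef_pos: [483.4, -170.7, 94.7]
tool_rot: [3.142, -0.002, -1.296]
force: [1.1, -0.4, -2.2]
width: 25.3
```

```bash
python3 look.py 6 wrist
```

```text
4.3 [ 483.4 -170.7   94.7] [ 3.142e+00 -2.000e-03 -1.296e+00] 25.267175850335367 [ 1.1 -0.4 -2.2] [-0.08 -0.08 -0.02]
```

View pics/wrist6.png

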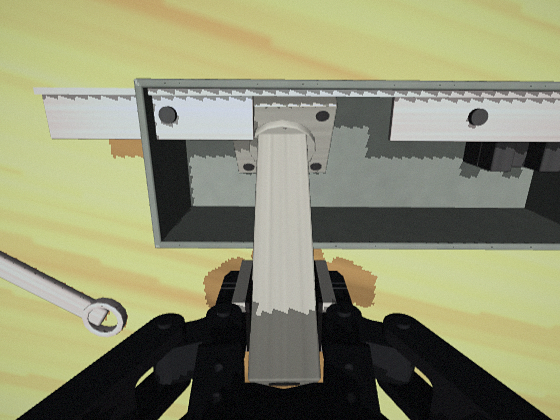

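send_rows:
  commands:
    - [20,6,0,0,0]
    - [20,12,0,0,0]
    - [20,18,0,0,0]
    - [20,18,0,0,0]

```text
clock: 4.75
eef_pos: [488.3, -188.6, 94.8]
tool_rot: [-3.142, -0.003, -1.297]
force: [0.1, -0.2, -2.5]
width: 25.3
```

```bash
python3 look.py 7 wrist
```

```text
4.75 [ 488.3 -188.6   94.8] [-3.142e+00 -3.000e-03 -1.297e+00] 25.256070542154237 [ 0.1 -0.2 -2.5] [-0.04 -0.07  0.03]
```

View pics/wrist7.png

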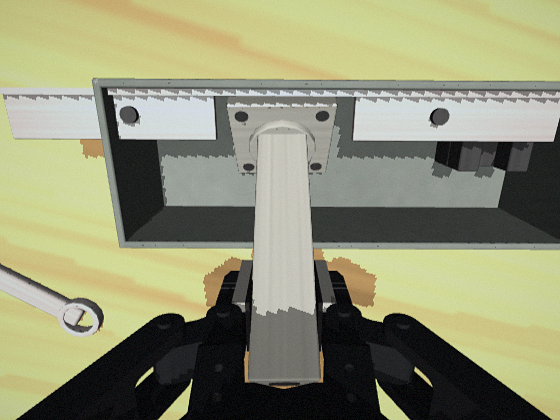

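send_rows:
  commands:
    - [20,1,2,-2.5,0]
    - [20,1,4,-5,0]
    - [20,1,7,-8,0]
    - [20,1,9,-11,0]

```text
clock: 5.2
eef_pos: [479.3, -191.3, 106.1]
tool_rot: [3.141, -0.002, -1.296]
force: [0.7, -1.1, -2.2]
width: 25.2
```

send_rows:
  commands:
    - [20,0,0,-12,0]
    - [20,0,0,-26,0]
    - [20,0,0,-42,0]
    - [20,0,0,-60,0]
    - [20,0,0,-75,0]

```text
clock: 5.7
eef_pos: [479.2, -191.2, 182.8]
tool_rot: [-3.141, -0.002, -1.296]
force: [0.1, 0.3, -2.6]
width: 25.0
```

```bash
python3 look.py 8 wrist side; python3 -c "
from h import *
crop('pics/k.png','pics/side8.png',220,160,370,280,5)"
```

```text
5.7 [ 479.2 -191.2  182.8] [-3.141e+00 -2.000e-03 -1.296e+00] 25.00117542621113 [ 0.1  0.3 -2.6] [-0.04  0.01  0.01]
```

View pics/wrist8.png

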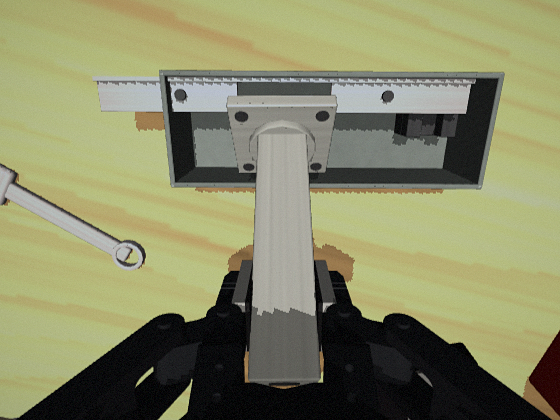

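View pics/k.png

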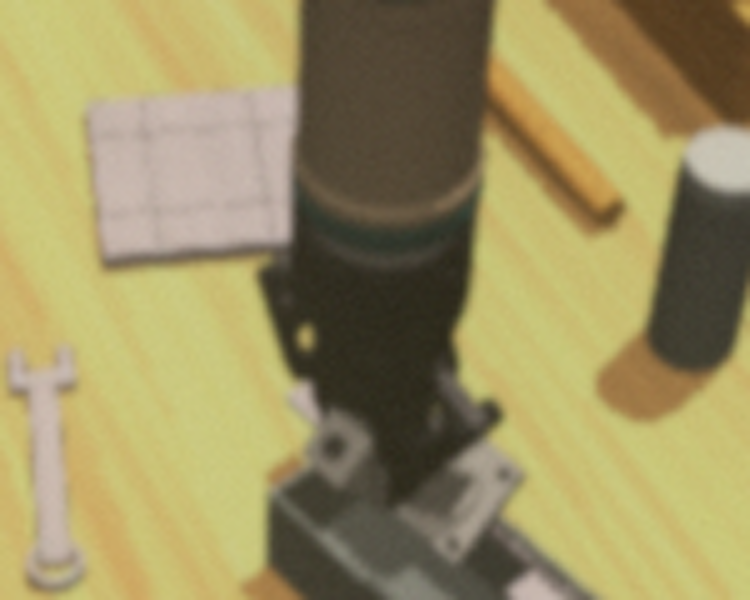

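send_rows:
  commands:
    - [20,0,18,0,0]
    - [20,0,36,0,0]
    - [20,0,54,0,0]
    - [20,0,70,0,0]
    - [20,0,73,0,0]

```text
clock: 6.3
eef_pos: [407.7, -211.8, 183.1]
tool_rot: [-3.14, -0.003, -1.299]
force: [-0.1, 0.5, -2.8]
width: 25.0
```

send_rows:
  commands:
    - [20,0,0,0,0]
    - [20,0,0,0,0]

```text
clock: 6.5
eef_pos: [408.3, -211.8, 183.0]
tool_rot: [-3.14, -0.003, -1.298]
force: [0.7, 0.2, -3.0]
width: 25.5
```

```bash
python3 look.py 9 wrist; python3 - <<'E'
from h import *
s=ctrl.read_state();print(s['qpos'].round(2)); d=s['eef_pos']-np.array([544.9,-209,0]);a=np.radians(15.6);print(d[0]*np.cos(a)+d[1]*np.sin(a),-d[0]*np.sin(a)+d[1]*np.cos(a))
E
```

```text
6.5 [ 408.3 -211.8  183. ] [-3.140e+00 -3.000e-03 -1.298e+00] 25.541595119554632 [ 0.7  0.2 -3. ] [0.01 0.02 0.01]
[ 0.17  0.48  0.35  2.11 -0.29  0.6  -0.58]
-132.07661067565328 34.08008475673956
```

View pics/wrist9.png

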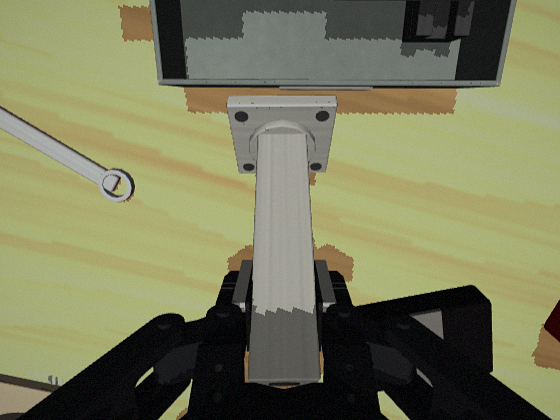

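```bash
python3 - <<'E'
from h import *
w=ctrl.camera_params('wrist');s=ctrl.camera_params('side')
def b(X):
    d=X-np.array([544.9,-209,0]);a=np.radians(15.5);return np.round([d[0]*np.cos(a)+d[1]*np.sin(a),-d[0]*np.sin(a)+d[1]*np.cos(a),X[2]],1)
for uv in [(335,300),(475,286),(490,295)]: print(b(onz(w,uv,35)))
for uv in [(245,367),(291,395)]: print('side',b(onz(s,uv,35)))
# foot raised edge row ~100 col 282, bin front rim row ~86
for t in (57+69,): print(proj(w,[0,0,0]))
print('rim line', b(onz(w,(282,86),64)), 'foot edge', b(onz(w,(282,97),130)),b(onz(w,(282,97),125)))
E
```

```text
[-234.4  -17.1   35. ]
[-219.2 -149.    35. ]
[-229.  -165.2   35. ]
side [-268.4  -49.7   35. ]
side [-233.  -160.4   35. ]
[ 35.89162448 443.36593699]
rim line [-42.7  34.   64. ] foot edge [-49.9  34.1 130. ] [-49.9  34.1 125. ]
```

send_rows:
  commands:
    - [20,0,0,18,0]
    - [20,0,0,36,0]
    - [20,0,0,54,0]
    - [20,0,0,70,0]
    - [20,0,0,78,0]

```text
clock: 7.05
eef_pos: [409.1, -211.4, 103.8]
tool_rot: [-3.14, -0.002, -1.297]
force: [0.0, -0.2, -3.0]
width: 25.4
```

send_rows:
  commands:
    - [20,0,-2,0,0]
    - [20,0,-4,0,0]
    - [20,0,-6,0,0]

```text
clock: 7.35
eef_pos: [414.9, -209.9, 104.3]
tool_rot: [-3.141, -0.003, -1.297]
force: [-4.8, -1.4, -0.7]
width: 25.0
```

send_rows:
  commands:
    - [20,0,-1.5,0,0]
    - [20,0,-3,0,0]

```text
clock: 7.55
eef_pos: [415.2, -209.6, 104.5]
tool_rot: [3.139, -0.001, -1.299]
force: [-9.5, -3.9, 2.8]
width: 25.2
```

send_rows:
  commands:
    - [20,0,-1.5,0,0]
    - [20,0,-3,0,0]

```text
clock: 7.75
eef_pos: [415.4, -209.5, 104.8]
tool_rot: [3.135, -0.0, -1.301]
force: [-10.7, -3.8, 2.9]
width: 25.5
```

```bash
python3 look.py 10 wrist side; python3 -c "
from h import *
crop('pics/l.png','pics/side10.png',200,200,320,310,5)"
```

```text
7.75 [ 415.4 -209.5  104.8] [ 3.135 -0.    -1.301] 25.48217049613329 [-10.7  -3.8   2.9] [-1.03  2.33 -0.16]
```

View pics/wrist10.png

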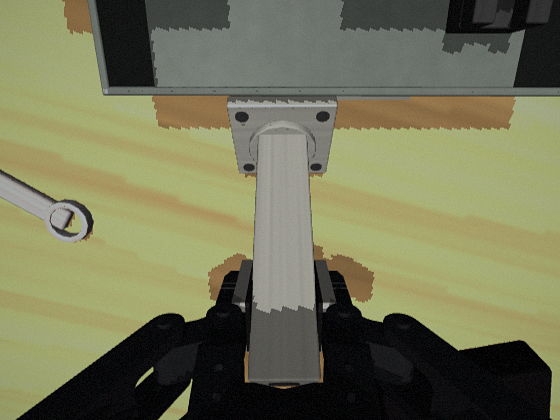

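View pics/l.png

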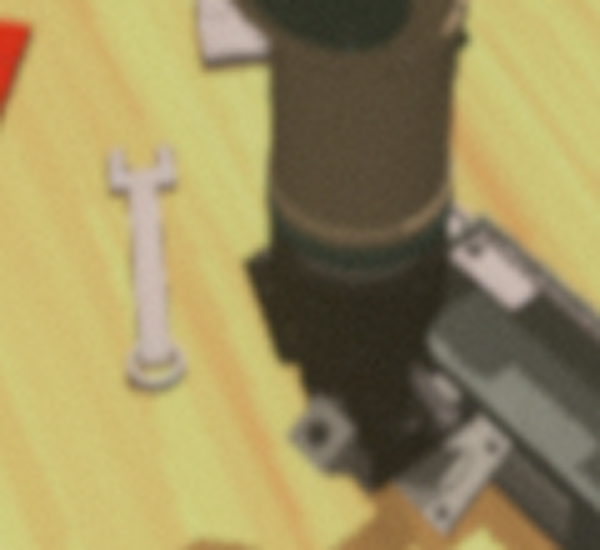

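send_rows:
  commands:
    - [20,0,-2,0,0]
    - [20,0,-4,0,0]
    - [20,0,-6,0,0]

```text
clock: 8.15
eef_pos: [415.9, -209.0, 104.9]
tool_rot: [3.128, 0.002, -1.305]
force: [-17.1, -7.4, 6.2]
width: 25.1
```

send_rows:
  commands:
    - [20,0,5,0,0]
    - [20,0,7,4,0]
    - [20,0,7,10,0]
    - [20,0,7,14,0]
    - [20,0,7,14,0]

```text
clock: 8.65
eef_pos: [409.3, -210.4, 90.4]
tool_rot: [3.128, 0.003, -1.304]
force: [1.0, -0.1, -2.0]
width: 25.6
```

send_rows:
  commands:
    - [20,0,-3,0,0]
    - [20,0,-7,-1,0]
    - [20,0,-10,-4,0]
    - [20,0,-12,-8,0]
    - [20,0,-14,-12,0]

```text
clock: 9.15
eef_pos: [421.3, -206.2, 102.0]
tool_rot: [3.125, 0.005, -1.304]
force: [-3.3, -0.6, -5.4]
width: 25.4
```

```bash
python3 look.py 11 wrist side; python3 -c "
from h import *
crop('pics/m.png','pics/side11.png',200,200,320,310,5)"
```

```text
9.15 [ 421.3 -206.2  102. ] [ 3.125  0.005 -1.304] 25.372966088508836 [-3.3 -0.6 -5.4] [-0.24  1.29  0.03]
```

View pics/wrist11.png

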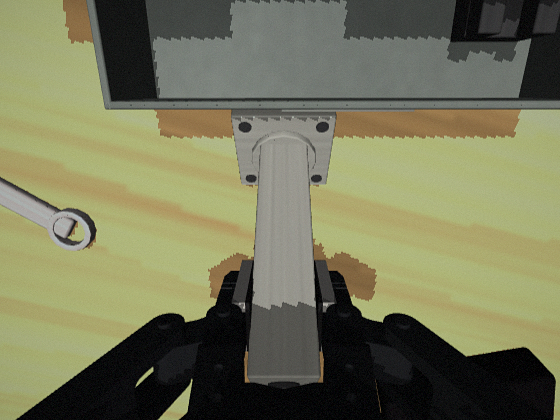

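send_rows:
  commands:
    - [20,0,-3,-4,0]
    - [20,0,-6,-8,0]
    - [20,0,-10,-11,0]
    - [20,0,-13,-14,0]
    - [20,0,-16,-17,0]

```text
clock: 9.75
eef_pos: [437.2, -201.7, 119.3]
tool_rot: [3.125, 0.005, -1.303]
force: [-4.2, -1.5, -5.7]
width: 25.1
```

```bash
python3 look.py 12 wrist
```

```text
9.75 [ 437.2 -201.7  119.3] [ 3.125  0.005 -1.303] 25.139708089108186 [-4.2 -1.5 -5.7] [-0.44  1.6  -0.03]
```

View pics/wrist12.png

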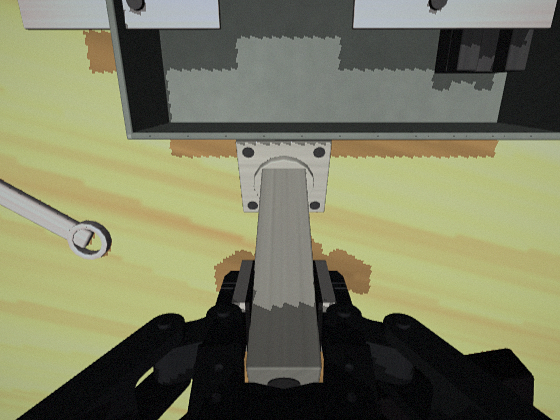

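send_rows:
  commands:
    - [20,0,-3,-3,0]
    - [20,0,-6,-5,0]
    - [20,0,-10,-8,0]
    - [20,0,-13,-10,0]
    - [20,0,-16,-12,0]

```text
clock: 10.3
eef_pos: [453.8, -197.2, 131.6]
tool_rot: [3.126, 0.005, -1.302]
force: [-4.4, -0.4, -5.5]
width: 25.3
```

send_rows:
  commands:
    - [20,0,-3,-2,0]
    - [20,0,-6,-4,0]
    - [20,0,-8,-5,0]
    - [20,0,-10,-6,0]
    - [20,0,-11,-7,0]

```text
clock: 10.8
eef_pos: [464.6, -194.3, 138.4]
tool_rot: [3.126, 0.005, -1.302]
force: [-4.9, -1.8, -5.8]
width: 25.2
```

```bash
python3 look.py 13 wrist
```

```text
10.8 [ 464.6 -194.3  138.4] [ 3.126  0.005 -1.302] 25.2156132285649 [-4.9 -1.8 -5.8] [-0.6   1.79 -0.02]
```

View pics/wrist13.png

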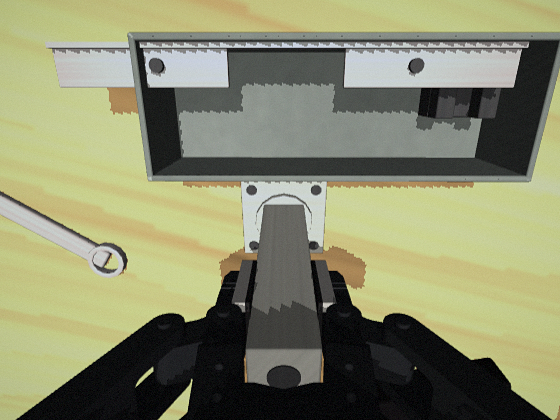

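send_rows:
  commands:
    - [20,0,-1.5,-1,0]
    - [20,0,-3,-1.5,0]
    - [20,0,-4,-2,0]

```text
clock: 11.15
eef_pos: [468.0, -193.3, 140.3]
tool_rot: [3.125, 0.005, -1.302]
force: [-6.4, -1.1, -6.0]
width: 25.5
```

```bash
python3 look.py 14 wrist side; python3 -c "
from h import *
crop('pics/n.png','pics/side14.png',200,160,320,300,4.2)"
```

```text
11.15 [ 468.  -193.3  140.3] [ 3.125  0.005 -1.302] 25.511169052095937 [-6.4 -1.1 -6. ] [-0.67  1.86 -0.08]
```

View pics/wrist14.png

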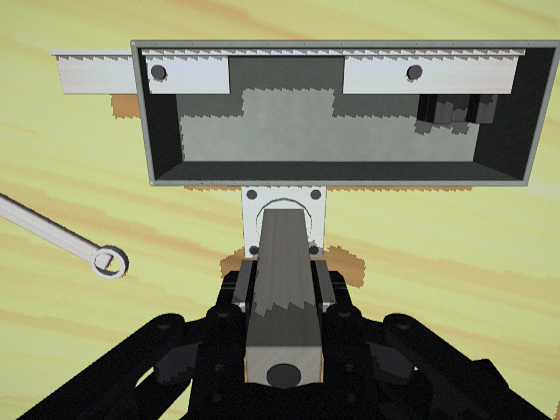

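View pics/n.png

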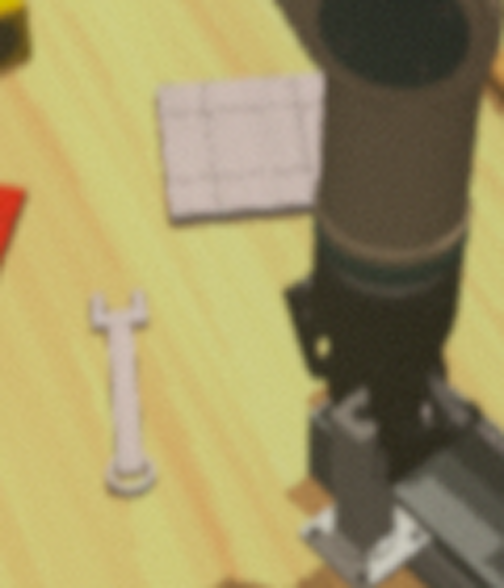

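send_rows:
  commands:
    - [20,0,-1,-0.5,0]
    - [20,0,-2,-1,0]
    - [20,0,-3,-1.5,0]

```text
clock: 11.55
eef_pos: [471.0, -192.4, 141.8]
tool_rot: [3.125, 0.005, -1.302]
force: [-4.4, -0.6, -4.8]
width: 25.4
```

send_rows:
  commands:
    - [20,0,8,0,0]
    - [20,0,14,-10,0]
    - [20,0,14,-25,0]
    - [20,0,14,-40,0]
    - [20,0,14,-55,0]

```text
clock: 12.05
eef_pos: [459.9, -196.6, 199.1]
tool_rot: [3.129, 0.003, -1.303]
force: [-0.5, 0.2, -3.0]
width: 25.0
```

send_rows:
  commands:
    - [20,0,0,-10,0]
    - [20,0,0,-10,0]
    - [20,0,0,-10,0]

```text
clock: 12.35
eef_pos: [460.5, -196.5, 209.5]
tool_rot: [3.13, 0.003, -1.302]
force: [-0.8, 0.4, -2.6]
width: 25.6
```

```bash
python3 look.py 15 wrist side scene; python3 -c "
from h import *
crop('pics/o.png','pics/wrist15.png',220,160,350,400,2.5)
crop('pics/q.png','pics/side15.png',210,120,330,300,3.3)"
```

```text
12.35 [ 460.5 -196.5  209.5] [ 3.130e+00  3.000e-03 -1.302e+00] 25.594944027460024 [-0.8  0.4 -2.6] [ 0.04 -0.    0.08]
```

View pics/o.png

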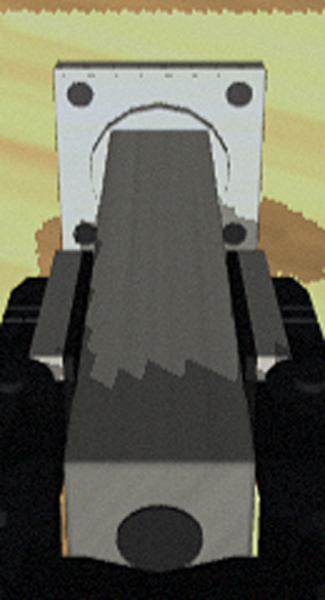

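View pics/q.png

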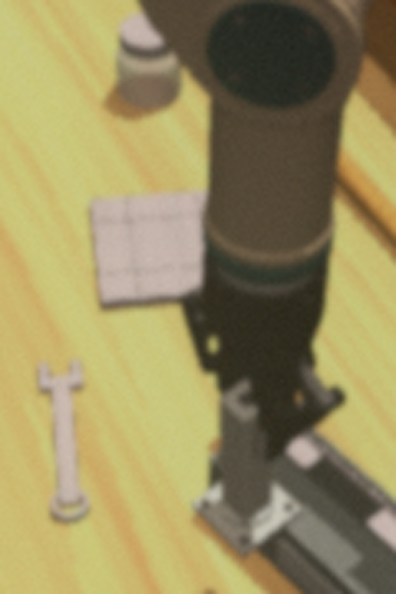

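```bash
cat > tilt.py <<'E'
from h import *
def tilt(pts,p):
    obj=np.array([q[0] for q in pts],float);img=np.array([q[1] for q in pts],float)
    K=np.array([[p['fx'],0,p['cx']],[0,p['fy'],p['cy']],[0,0,1]])
    ok,rv,tv=cv2.solvePnP(obj,img,K,None,flags=cv2.SOLVEPNP_SQPNP)
    ok,rv,tv=cv2.solvePnP(obj,img,K,None,rv,tv,True)
    e=cv2.projectPoints(obj,rv,tv,K,None)[0][:,0]-img
    T=p['cam_to_world'];R=T[:3,:3]@cv2.Rodrigues(rv)[0];o=T[:3,:3]@tv[:,0]+T[:3,3]
    print('resid',e.round(1).tolist());print('origin',o.round(1),'stem dir',R[:,2].round(4),'x dir',R[:,0].round(3))
    return R,o
E
python3 - <<'E'
from tilt import *
p=ctrl.camera_params('wrist')
f=lambda u,v:(220+u/2.5,160+v/2.5)
pts=[((13,13,130),f(65,462)),((13,-13,130),f(254,462)),((13,13,13),f(111,131)),((13,-13,13),f(209,131)),((28,28,8),f(53,71)),((28,-28,8),f(267,71))]
R,o=tilt(pts,p)
xb=np.array([.964,.267,0]);yb=np.array([-.267,.964,0])
print('lean to +xb deg',np.degrees(np.arcsin(R[:,2]@xb)),'yb',np.degrees(np.arcsin(R[:,2]@yb)))
s=ctrl.read_state();print(Rn.from_euler('xyz',s['tool_rot']).as_matrix()[:,2], s['eef_pos'])
# side-view check
E
```

```text
resid [[-0.2, -0.0], [0.3, 0.0], [0.0, -0.1], [-0.1, -0.1], [0.5, 0.1], [-0.5, 0.1]]
origin [ 455.9 -198.   112.9] stem dir [-0.0476 -0.0132  0.9988] x dir [0.963 0.266 0.049]
lean to +xb deg -2.83190737945297 yb 0.001685200797092484
[-1.42893762e-02  3.36836283e-04 -9.99897845e-01] [ 459.69353779 -196.35044982  208.50922324]
```

```bash
python3 - <<'E'
from h import *
p=ctrl.camera_params('side');c=ctrl.camera_params('scene')
f=lambda u,v:(225+u/8,165+v/8)
C=[(100,122),(437,98),(490,342),(125,372)]
Q=[onz(p,f(*q),12) for q in C];print(np.round(Q,1),np.mean(Q,0))
print([np.linalg.norm(Q[i]-Q[(i+1)%4]).round(1) for i in range(4)])
# scene
im=cv2.imread('pics/scene15.png')
crop('pics/r.png','pics/scene15.png',290,220,365,285,8)
E
```

```text
[[522.2 266.7  12. ]
 [652.7 223.1  12. ]
 [610.2  89.4  12. ]
 [478.  132.8  12. ]] [565.77656199 177.9970654   12.        ]
[np.float64(137.6), np.float64(140.3), np.float64(139.1), np.float64(141.0)]
```

View pics/r.png

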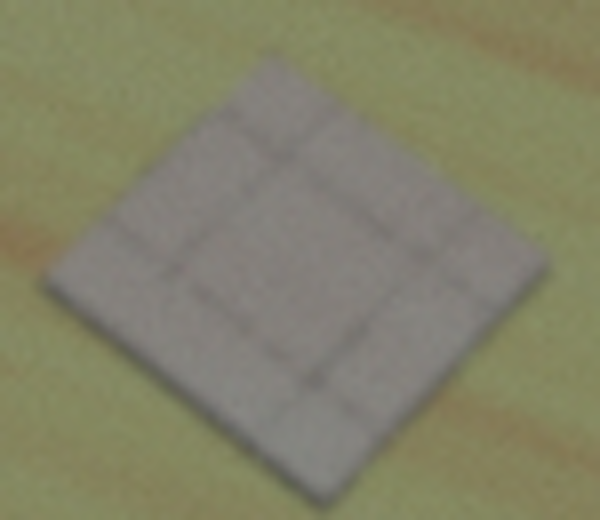

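View pics/scene15.png

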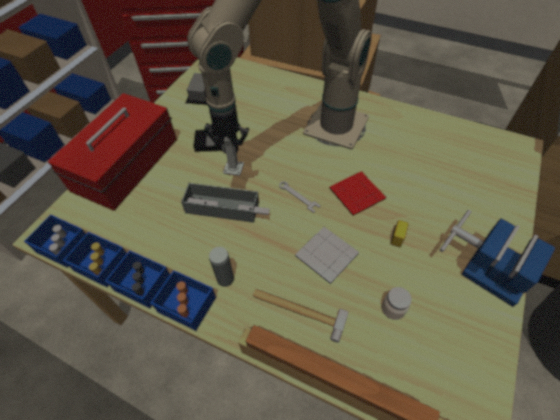

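```bash
python3 - <<'E'
from h import *
p=ctrl.camera_params('side');c=ctrl.camera_params('scene')
f=lambda u,v:(225+u/8,165+v/8);g=lambda u,v:(290+u/8,220+v/8)
S=[(100,122),(437,98),(490,342),(125,372)]
W=[(45,285),(273,50),(550,262),(323,503)]
Q=[onz(c,g(*q),12) for q in W];print(np.round(Q,1),np.mean(Q,0))
for i,j in [(3,1),(0,2),(1,3),(2,0)]:
    print(tri((p,f(*S[i])),(c,g(*W[j]))))
E
```

```text
[[613.9  95.8  12. ]
 [476.7 135.6  12. ]
 [523.2 268.1  12. ]
 [654.2 225.1  12. ]] [567.0172211  181.13692257  12.        ]
(array([477.48755516, 134.69237253,  11.30495623]), [1.30443174654945, 1.3044317465496151])
(array([522.59755892, 267.98597596,  10.84664049]), [0.061125144405446794, 0.061125144405379604])
(array([653.51017457, 224.87570629,  10.29671509]), [0.1127193954596348, 0.112719395459702])
(array([611.98383532,  94.30157694,   7.04979478]), [0.8086632769627723, 0.8086632769627864])
```

send_rows:
  commands:
    - [20,-15,-9,0,0]
    - [20,-40,-24,0,0]
    - [20,-67,-40,0,0]
    - [20,-94,-57,0,0]
    - [20,-120,-73,0,0]

```text
clock: 13.0
eef_pos: [498.2, -59.9, 207.3]
tool_rot: [3.127, 0.005, -1.303]
force: [1.2, 0.2, -3.0]
width: 25.2
```

send_rows:
  commands:
    - [20,-27,-16,0,0]
    - [20,-54,-32,0,0]
    - [20,-81,-49,0,0]
    - [20,-108,-65,0,0]
    - [20,-130,-79,0,0]

```text
clock: 13.5
eef_pos: [539.8, 88.5, 205.8]
tool_rot: [3.126, 0.005, -1.301]
force: [-0.3, -0.3, -2.7]
width: 25.6
```

send_rows:
  commands:
    - [20,-25,-15,0,0]
    - [20,-50,-31,0,0]
    - [20,-70,-44,0,0]
    - [20,-77,-48,0,0]
    - [20,-77,-48,0,0]

```text
clock: 14.0
eef_pos: [565.1, 176.5, 204.5]
tool_rot: [3.124, 0.005, -1.299]
force: [-0.1, -0.8, -3.1]
width: 25.6
```

```bash
python3 look.py 16 wrist side scene; python3 -c "
from h import *
crop('pics/s.png','pics/wrist16.png',200,130,370,400,2.2)
crop('pics/t.png','pics/side16.png',220,120,320,240,5)
crop('pics/u.png','pics/scene16.png',280,190,380,290,6)"
```

```text
14.0 [565.1 176.5 204.5] [ 3.124  0.005 -1.299] 25.594954107072546 [-0.1 -0.8 -3.1] [ 0.01 -0.    0.  ]
```

View pics/wrist16.png

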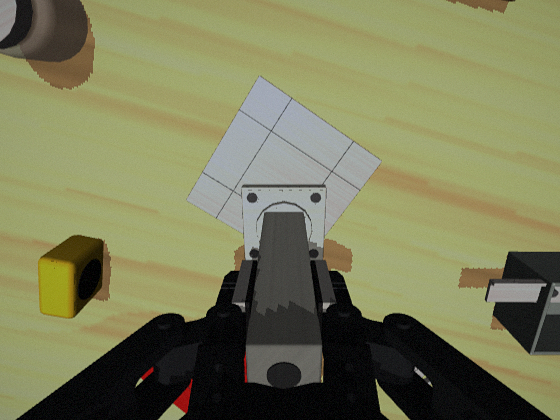

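View pics/t.png

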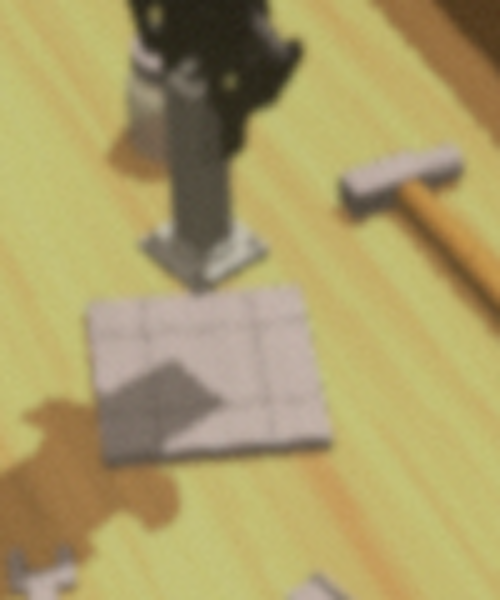

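View pics/u.png

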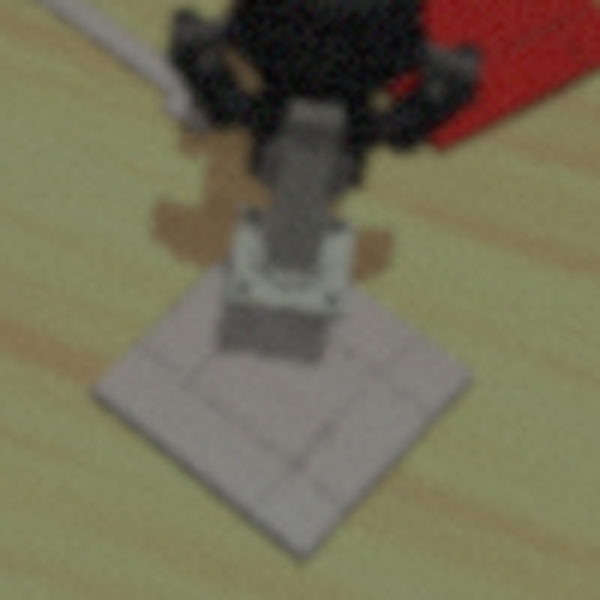

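```bash
python3 - <<'E'
from tilt import *
s=ctrl.read_state()
w=ctrl.camera_params('wrist');p=ctrl.camera_params('side');c=ctrl.camera_params('scene')
f=lambda u,v:(220+u/2.5,160+v/2.5)
pts=[((13,13,130),f(65,462)),((13,-13,130),f(254,462)),((13,13,13),f(111,131)),((13,-13,13),f(209,131)),((28,28,8),f(53,71)),((28,-28,8),f(267,71))]
R,o=tilt(pts,w)
a=lambda u,v:(220+u/5,120+v/5);b=lambda u,v:(280+u/6,190+v/6)
A,ra=tri((p,a(268,246)),(c,b(225,300)));B,rb=tri((p,a(141,243)),(c,b(352,224)))
print(A,B,ra,rb,(A+B)/2)
xd=R[:,0];yd=R[:,1]
print('pred from pnp',o+R@[28,-28,8],o+R@[-28,28,8],'top centre',o+R@[0,0,8])
# plate corners in wrist
C=[(260.5,75.5),(381,160),(187,201)]
Q=[onz(w,q,12) for q in C];print(np.round(Q,1),'mid diag',(Q[1]+Q[2])/2)
print(s['eef_pos'])
E
```

```text
resid [[-0.2, -0.0], [0.3, 0.0], [0.0, -0.1], [-0.1, -0.1], [0.5, 0.1], [-0.5, 0.1]]
origin [561.1 171.5 109.7] stem dir [-0.0442 -0.0118  0.999 ] x dir [0.963 0.265 0.046]
[597.37255209 154.33018766 119.94924581] [531.02886126 192.61973118 116.66193219] [0.47056596521681743, 0.47056596521683397] [0.6544383557552869, 0.6544383557552302] [564.20070667 173.47495942 118.305589  ]
pred from pnp [595.09559981 151.82744118 118.94821534] [526.30581276 190.98499705 116.36925913] top centre [560.70070628 171.40621912 117.65873724]
[[653.  218.5  12. ]
 [610.2  88.   12. ]
 [519.4 261.4  12. ]] mid diag [564.82816632 174.72962674  12.        ]
[565.19648012 173.30151828 205.22997221]
```

send_rows:
  commands:
    - [20,-2,-4,15,0]
    - [20,-3.5,-8,35,0]
    - [20,-3.5,-8,55,0]
    - [20,-3.5,-8,72,0]
    - [20,-3.5,-8,82,0]

```text
clock: 14.65
eef_pos: [569.5, 177.4, 120.8]
tool_rot: [3.121, 0.003, -1.305]
force: [0.7, 0.5, -3.6]
width: 25.2
```

send_rows:
  commands:
    - [20,0,0,0,0]
    - [20,0,0,2,0]

```text
clock: 14.85
eef_pos: [569.6, 176.7, 118.8]
tool_rot: [3.121, 0.003, -1.306]
force: [1.2, -0.2, -2.4]
width: 25.5
```

```bash
python3 look.py 17 wrist side scene; python3 -c "
from h import *
crop('pics/v.png','pics/wrist17.png',130,80,430,400,2)
crop('pics/w.png','pics/side17.png',220,120,320,240,5)
crop('pics/x.png','pics/scene17.png',280,190,380,290,6)"
```

```text
14.85 [569.6 176.7 118.8] [ 3.121e+00  3.000e-03 -1.306e+00] 25.48406139706985 [ 1.2 -0.2 -2.4] [ 0.05 -0.09 -0.04]
```

View pics/wrist17.png

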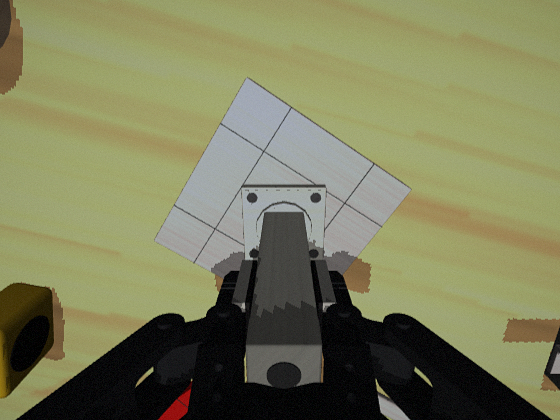

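View pics/w.png

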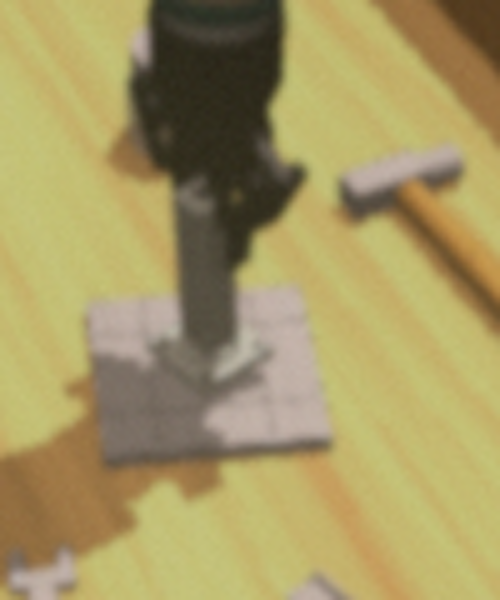

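View pics/x.png

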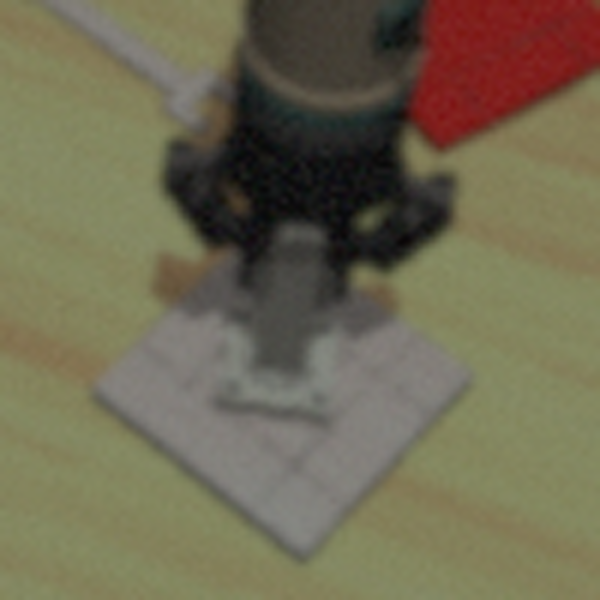

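```bash
python3 - <<'E'
from tilt import *
s=ctrl.read_state()
w=ctrl.camera_params('wrist');p=ctrl.camera_params('side');c=ctrl.camera_params('scene')
f=lambda u,v:(220+u/2.5,160+v/2.5)
pts=[((13,13,130),f(65,462)),((13,-13,130),f(254,462)),((13,13,13),f(111,131)),((13,-13,13),f(209,131)),((28,28,8),f(53,71)),((28,-28,8),f(267,71))]
R,o=tilt(pts,w)
a=lambda u,v:(220+u/5,120+v/5);b=lambda u,v:(280+u/6,190+v/6)
A,ra=tri((p,a(270,350)),(c,b(216,390)));B,rb=tri((p,a(150,348)),(c,b(345,328)))
print(A,B,ra,rb,(A+B)/2)
C=[(248,77),(411,188),(155,241)]
Q=[onz(w,q,12) for q in C];print(np.round(Q,1),'mid diag',(Q[1]+Q[2])/2, np.linalg.norm(Q[0]-Q[1]),np.linalg.norm(Q[0]-Q[2]))
print(s['eef_pos'],Rn.from_euler('xyz',s['tool_rot']).as_matrix()[:,2])
E
```

```text
resid [[-0.2, -0.0], [0.3, 0.0], [0.0, -0.1], [-0.1, -0.1], [0.5, 0.1], [-0.5, 0.1]]
origin [565.7 175.5  23.9] stem dir [-0.0426 -0.0108  0.999 ] x dir [0.964 0.263 0.044]
[598.82888662 154.83093917  35.0451475 ] [534.48962238 198.52833677  25.91892019] [0.7649793231190523, 0.7649793231191113] [2.91415832454415, 2.9141583245440943] [566.6592545  176.67963797  30.48203385]
[[653.1 223.6  12. ]
 [611.   92.2  12. ]
 [519.7 266.   12. ]] mid diag [565.35474403 179.08166916  12.        ] 138.01003758198152 139.90166895166172
[569.96071921 177.3866969  119.48950145] [-0.01933087 -0.00184721 -0.99981143]
```

send_rows:
  commands:
    - [20,-1.5,-1,2,0]
    - [20,-2.5,-2,4,0]
    - [20,-2.5,-2,6,0]
    - [20,-2.5,-2,7,0]

```text
clock: 15.4
eef_pos: [571.0, 180.5, 112.3]
tool_rot: [3.122, 0.003, -1.305]
force: [0.2, -0.3, -3.2]
width: 25.1
```

send_rows:
  commands:
    - [20,0,0,1,0]
    - [20,0,0,2,0]
    - [20,0,0,2,0]

```text
clock: 15.7
eef_pos: [570.8, 180.4, 110.1]
tool_rot: [3.122, 0.003, -1.305]
force: [0.1, 1.4, -2.3]
width: 25.3
```

send_rows:
  commands:
    - [20,0,0,1,0]
    - [20,0,0,2,0]
    - [20,0,0,2,0]

```text
clock: 16.0
eef_pos: [570.7, 180.3, 108.0]
tool_rot: [3.122, 0.003, -1.305]
force: [-0.0, -0.8, -2.2]
width: 25.2
```

send_rows:
  commands:
    - [20,0,0,1,0]
    - [20,0,0,2,0]
    - [20,0,0,2,0]

```text
clock: 16.3
eef_pos: [570.7, 180.4, 106.0]
tool_rot: [3.122, 0.003, -1.305]
force: [-0.6, -0.1, -2.1]
width: 25.5
```

send_rows:
  commands:
    - [20,0,0,1,0]
    - [20,0,0,2,0]
    - [20,0,0,2,0]

```text
clock: 16.6
eef_pos: [571.2, 180.5, 105.7]
tool_rot: [3.123, 0.004, -1.305]
force: [-1.8, 0.9, 10.0]
width: 25.0
```

send_rows:
  commands:
    - [20,0,0,1,0]
    - [20,0,0,2,0]
    - [20,0,0,2,0]

```text
clock: 16.9
eef_pos: [571.9, 180.7, 105.4]
tool_rot: [3.125, 0.005, -1.305]
force: [-0.8, -0.3, 10.2]
width: 25.3
```

send_rows:
  commands:
    - [20,0,0,2,0]
    - [20,0,0,4,0]
    - [20,0,0,4,0]

```text
clock: 17.2
eef_pos: [574.3, 181.5, 104.4]
tool_rot: [3.131, 0.005, -1.305]
force: [-0.4, 0.8, 15.4]
width: 25.4
```

```bash
python3 look.py 18 wrist; python3 -c "
from h import *
crop('pics/y.png','pics/wrist18.png',220,160,350,400,2.5)"
```

```text
17.2 [574.3 181.5 104.4] [ 3.131  0.005 -1.305] 25.423029916654755 [-0.4  0.8 15.4] [-0.19  0.59  0.03]
```

View pics/y.png

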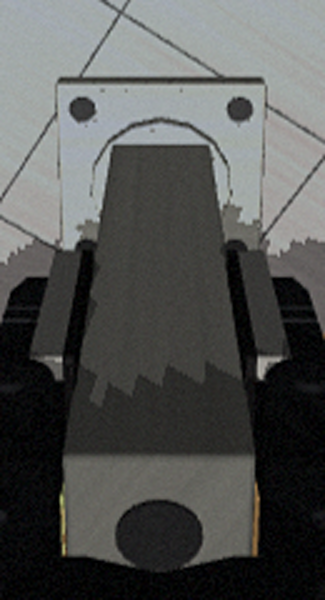

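```bash
python3 - <<'E'
from tilt import *
w=ctrl.camera_params('wrist')
f=lambda u,v:(220+u/2.5,160+v/2.5)
pts=[((13,13,130),f(65,453)),((13,-13,130),f(254,453)),((13,13,13),f(112,146)),((13,-13,13),f(209,146)),((28,28,8),f(56,84)),((28,-28,8),f(266,84))]
R,o=tilt(pts,w)
E
```

```text
resid [[-0.2, -0.0], [0.2, 0.1], [0.1, -0.6], [0.1, -0.6], [0.1, 0.6], [-0.3, 0.6]]
origin [566.2 178.5   8.8] stem dir [-0.0069 -0.0016  1.    ] x dir [0.964 0.264 0.007]
```

send_rows:
  commands:
    - [20,0,0,0,0]
    - [20,0,0,0,0]

```text
clock: 17.45
eef_pos: [574.7, 181.6, 104.8]
tool_rot: [3.132, 0.005, -1.305]
force: [-0.4, -0.3, -2.3]
width: 25.4
```

send_rows:
  commands:
    - [30,0,0,0,0]
    - [40,0,0,0,0]
    - [60,0,0,0,0]
    - [80,0,0,0,0]
    - [80,0,0,0,0]

```text
clock: 17.95
eef_pos: [574.7, 181.6, 104.7]
tool_rot: [3.132, 0.005, -1.305]
force: [-0.2, 0.1, 0.4]
width: 79.4
```

```bash
python3 look.py 19 wrist
```

```text
17.95 [574.7 181.6 104.7] [ 3.132  0.005 -1.305] 79.37680066607861 [-0.2  0.1  0.4] [-0.01  0.02 -0.05]
```

View pics/wrist19.png

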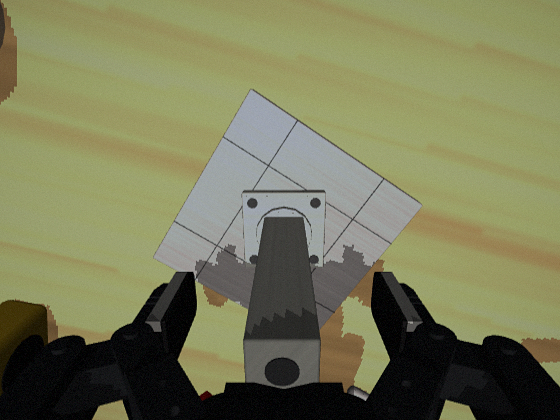

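send_rows:
  commands:
    - [82,0,0,-15,0]
    - [82,0,0,-35,0]
    - [82,0,0,-60,0]
    - [82,0,0,-90,0]
    - [82,0,0,-120,0]

```text
clock: 18.5
eef_pos: [576.0, 181.1, 226.9]
tool_rot: [3.132, 0.005, -1.305]
force: [0.1, 0.4, 0.7]
width: 81.7
```

send_rows:
  commands:
    - [82,0,20,-10,0]
    - [82,0,45,-20,0]
    - [82,0,70,-30,0]
    - [82,0,90,-30,0]
    - [82,0,90,-30,0]

```text
clock: 19.0
eef_pos: [487.3, 156.7, 259.2]
tool_rot: [3.132, 0.007, -1.306]
force: [-0.2, -0.3, -0.1]
width: 82.2
```

```bash
python3 look.py 20 wrist side scene; python3 -c "
from h import *
crop('pics/z1.png','pics/side20.png',220,150,320,240,6)
crop('pics/z2.png','pics/scene20.png',280,200,380,290,6)"
```

```text
19.0 [487.3 156.7 259.2] [ 3.132  0.007 -1.306] 82.15786445204174 [-0.2 -0.3 -0.1] [-0.05  0.01  0.04]
```

View pics/wrist20.png

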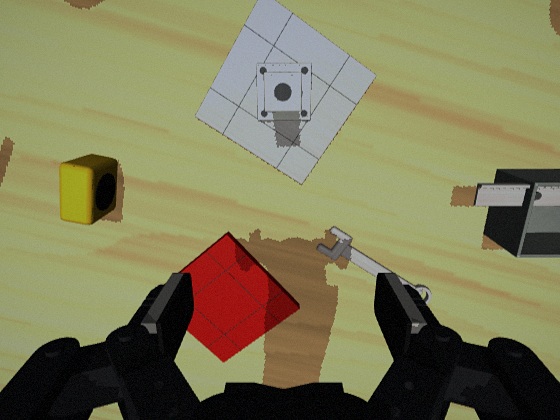

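View pics/z1.png

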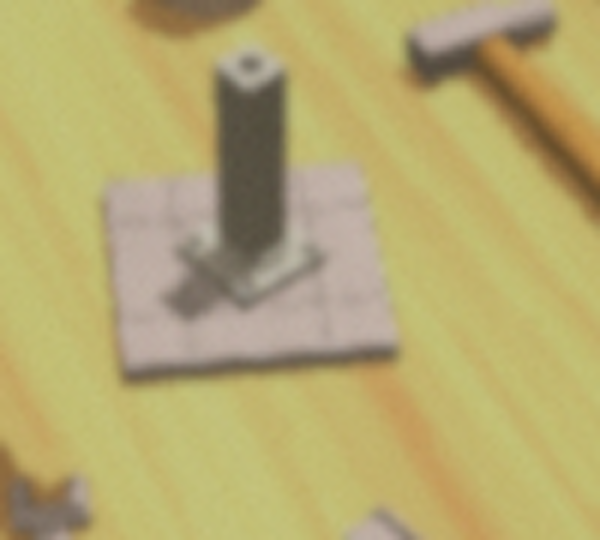

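View pics/z2.png

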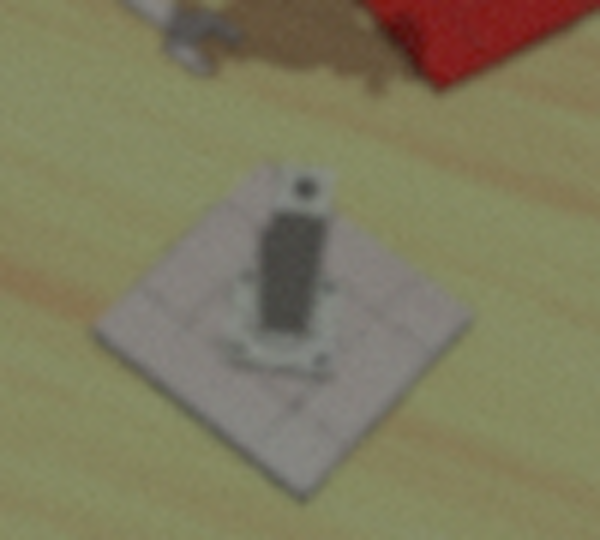

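View pics/side20.png

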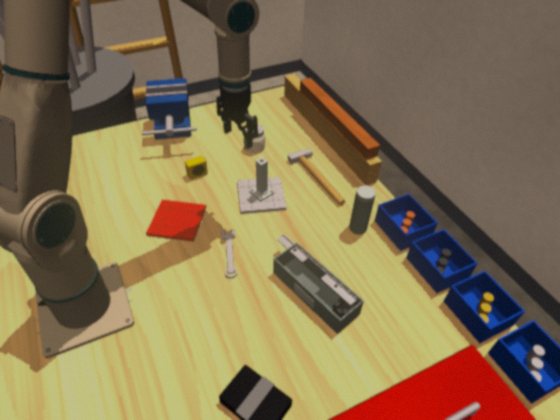

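```bash
python3 - <<'E'
from h import *
w=ctrl.camera_params('wrist');p=ctrl.camera_params('side');c=ctrl.camera_params('scene')
print('plate',(onz(w,(376,75),12)+onz(w,(196,117),12))/2)
F=[onz(w,q,20) for q in [(257,64),(311,63),(312.5,121),(258,121)]];print('foot',np.mean(F,0),[np.linalg.norm(F[i]-F[i-1]).round(1) for i in range(4)])
E,r=tri((w,(282.5,92)),(p,(220+252/6,150+64/6)),(c,(280+305/6,200+188/6)));print('stem end',E,r)
E
```

```text
plate [568.40113659 178.6395832   12.        ]
foot [571.81212025 179.07543005  20.        ] [np.float64(55.7), np.float64(54.3), np.float64(56.6), np.float64(57.8)]
stem end [570.96347423 180.61606074 142.96928384] [0.8972249978037289, 0.8263205152240789, 1.3335623498259093]
```

```bash
python3 -c "
from cell import ctrl
print(ctrl.finish_job())"
```

```text
the job is handed in; nothing more can be done
None
```

The casting is standing upright on its foot near the middle of the marking-out plate, and the job was handed in at about 19 s.

**How it was done:** I gripped the stem with the tool pointing straight down, because the moves cannot tilt it. I slid the foot about 52 mm along to the notch (measured middle about y = +33 mm of the bin) and lifted it out with no more force on the wrist than its own weight. To take out the 40° lean, I turned the casting in the jaws against the outside of the bin's front wall. The highest reading there was about 20 N. I then pressed the foot flat on the plate (wrist about 15 N, roughly 18 N on the plate), released it and backed away.

**Last checks:**
- **Upright:** the stem end measured 143 mm high against an expected 142, and within about 2 mm sideways of the foot's centre.
- **Centred:** the foot is about 3.4 mm from the plate's middle in the final wrist view. The views differ by 2–3 mm on where the plate's middle is.
- **Other things:** in the last pictures, nothing else looked moved and the arm was clear of everything. I did not measure the V-block separately.

**What did not go smoothly:**
- The first try at turning the casting failed because wall friction worked against it. I repeated it while lifting, which needed only 3–6 N sideways.
- The tool tilted by up to about 1° when pushing.
- Just before release the wrist still read the casting's weight, so it may have settled by a fraction of a millimetre.

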